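# Latch the instrument case

## Robot

A 7-joint arm with a two-finger parallel gripper is mounted at the origin on the work surface; the furniture and walls round the work are solid. World frame = base frame: x ahead of the robot, y to its left, z up, the work surface at z = 0. Lengths are in m, angles in rad, forces in N, time in s.
With the tool pointing down it reaches from about 0.425 to 0.975 m from the base axis. Payload 16.7 kg.
Tool frame: the origin (TCP) lies between the finger pads; the fingertips stand 19 mm ahead of it and the grasp point (between the pads) is the TCP; z points along the fingers, y is the line along which they close (so a half turn about z gives the same grasp; the last joint's range is limited). The gripper opens to 85 mm and grips with 20 to 120 N. Pads are 22 mm wide; open, the fingers measure 114 mm over their backs; the gripper's body (76 mm by 85 mm) begins 54 mm behind the grasp point. The pads swing forward as they close: fully open they stand 13 mm farther back than shut.
Start: joints at [-0.149, 0.426, 0.074, 1.606, -0.034, 1.111, -0.067], TCP at [0.675, -0, 0.25] pointing down, gripper open.
Joint ranges: [-2.85, 2.85], [-0.5, 2.14], [-1.23, 1.37], [0.21, 2.46], [-1.02, 4.16], [0.16, 2.05], [-2.73, 2.73]. Speed limits (rad/s): [1.89, 1.89, 2.39, 2.39, 3.01, 3.01, 3.01].

## Interface

Orientations are given as a unit quaternion [w, x, y, z].
In Python, from cell import * gives the robot as it stands.
- The arm moves only by the tool move_arm, never from a script. Its argument "moves" is a list of rows, each an object of numbers: "hand": the opening in per cent of the stroke, from 0 (shut) to 100 (fully open); "tx", "ty", "tz": the shift along the tool's x, y, z in cm; "wx", "wy", "wz": the turn, a rotation vector about the tool's x, y, z in degrees. In form: [{"hand": .., "tx": .., "ty": .., "tz": .., "wx": .., "wy": .., "wz": ..}, ...]. A call has 1 to 20 rows; each row shifts and turns the commanded pose from where the row before left it, along the tool's axes as they then stand; what a row does not reach is not made up. A row lasts 1/12 s, in which the tool goes at most 41.7 mm and 7.16 degrees, less where a joint would pass 70% of its speed; a pose out of reach is approached as far as the arm can. A call with a gripper value outside its range is refused whole. The fingers move at their own pace and stop on an object; "grip_force" is the grip in N (left out, the last holds). Time passes only in rows, so rows that do not move let the fingers close. It gives the time, the measured TCP pose, the force, the opening and the grip force at its end, in the units of the state.
- read_state(): the state, without advancing time (a new reading comes with each control period).
- grab_frame(name): name is "scene" or "side" or "wrist"; returns (picture, depth): 420x560x3 uint8, red, green, blue; 420x560 float32, m along the optical axis (not along the pixel's ray), 0 where there is no reading.
- calibration(name): a dict with "K" (3x3 intrinsics, pixels), "R" (3x3) and "t" (3): a world point X has camera coordinates R X + t. Camera axes: x right, y down, z forward; pixel columns grow to the right and rows downward; lengths in m; the calibration is good to about 2 mm. A picture is of the moment at which its call begins: read the wrist's pose just before it. calibration takes no time and is no camera call; for the wrist camera it gives the pose at the moment of the call.
- finish_job(): hands the job in; it is judged then, once.
The state is a dict: "t": time; "joints": joint angles; "qd": joint speeds; "effort": joint torques, N m; "eef_pos": TCP position; "orientation": TCP orientation; "ft_force": force on the tool from outside, world axes, zero at the start; "ft_torque": the same for the moment, N m; "width": finger opening in m; "grip_force": force on a finger pad.
Only numpy, scipy, OpenCV 4.12 (cv2) and the standard library are available. Lean on these libraries where they do the work, as an engineer would, in place of code of your own. Each camera call takes 0.05 s, during which the arm holds its last target. There are 200 camera calls.

## Task

The cover of the grey instrument case is resting loosely on its seal with the draw latch on the front undone. Lift the latch's wire loop over the keeper on the cover so that its crossbar drops in behind the upturned lip, then press the lever down past centre until it lies fully home against the base and the cover is drawn down. Leave the tally counter, the label roll and the eraser beside the case where they are.

Things in the scene. Friction and masses are not known exactly. Their poses are not given: they have to be found in the camera images.
- case: Base of the grey plastic instrument case, fixed on the table. Origin: centre of its underside; x points from the front (latch side) to the back, y to the left along the front, z up. 150 mm deep (x), 200 mm wide, 111 mm high; front face at x = -75 mm. The latch is in the middle of the front (y = 0) and all its parts move in the x-z plane.
- cover (a joint): Tilt of the cover about its rear hinge, rad: 0 = drawn down, about 0.036 = resting on its springy seal (keeper 5 mm higher), unlatched. Drawing it down takes about 20 N at the keeper.
- lever_pivot (a point): Pivot axis (along the case's y) of the steel latch lever, 16 mm in front of the base's front face, 86 mm above the table.
- lever (a joint): Lever angle, rad: 0 = hanging straight down by the base (shut, at its stop), pi/2 = straight out from the front, more = out and up (stop 2.5). Stays where left (friction 0.04 N m). About 1.2 once the crossbar is hooked with the cover up; pressed on, it draws the cover down, passes centre at about 0.3, then closes by itself; a few newtons near the tip.
- lever_tip (a point): Free end of the lever, 65 mm from the pivot. The lever is a flat steel plate 6 mm thick and 27 to 32 mm wide (along y), widest in its last 30 mm: the place to press.
- bail (a joint): Angle of the wire loop about its pin in the lever (pin 20 mm from lever_pivot towards lever_tip), rad. 0 = lying back at its stop, pointing out along the lever but 0.3 rad above it, the crossbar beyond the lever's tip; grows as the loop swings up and in towards the cover; about 3.0 when shut. Swings freely, drops under its weight.
- crossbar (a point): Centre of the loop's crossbar: a round-ended steel rod 10 mm thick, 50 mm long along the case's y, 65 mm from the loop's pin. Two 5 mm wires join it 20.5 mm either side of the middle, outside lever and keeper. It can be gripped across its two ends (50 mm); the loop can turn in that grip.
- keeper_seat (a point): Where the crossbar's centre belongs when hooked. The keeper is a 28 mm wide steel hook on the cover's front, open upwards: a trough 15 mm wide (x) between a back block and a front lip 6 mm high. The point is mid trough, 5 mm above its floor, 17 mm in front of the cover's face, 130 mm up (135 with the cover up). Pulled tight, the crossbar leans on the lip, 2 to 3 mm in front of it.
- tally_counter: Grey hand tally counter, 67x52x29 mm, loose beside the case; origin at the centre of its underside. Bystander.
- label_roll: Yellow label roll lying flat, 58 mm across, 26 mm high, loose beside the case; origin at the centre of its underside. Bystander.
- eraser: Blue and white eraser, 34x47x13 mm, loose beside the case; origin at the centre of its underside. Bystander.
- cover_top (a point): Middle of the top front edge of the tall cover, 255 mm up. The cover is 122 mm deep, 184 mm wide; its upright front face starts at 113 mm, 16 mm behind the base's front. It rises close behind the latch, so a gripper coming straight down hits it: lean the tool 25 to 45 degrees, wrist out in front of the case. The carrying handle on top reaches 267 mm.

How it is judged:
On the way, in this order (a step that is already met when the one before it is completed fails the run):
1. the crossbar lies hooked in the keeper behind its lip, the lever still up (distance between crossbar and keeper_seat below 0.005 m and value of joint lever above 0.6 rad), for 0.2 s.
2. the lever is pressed past centre with the crossbar still hooked (value of joint lever below 0.12 rad and distance between crossbar and keeper_seat below 0.005 m), for 0.2 s.
At the end, for the whole second after the job is handed in: The lever lies home (within 0.12 rad of straight down), the crossbar sits in the keeper (within 5 mm of its seat) and the cover is drawn down (below 0.016 rad) (all of step 2 and value of joint cover below 0.016 rad); the robot touches nothing.
It fails at once if a bystander (tally counter, label roll, eraser) is moved more than 20 mm (distance of any of tally_counter, label_roll, eraser from where it was at the start of the episode above 0.02 m).
It also fails if it takes over 50 s, if anything falls off the work surface, if the arm or the gripper's body presses on something with over 40 N, if the wrist force passes 120 N, or if a joint passes its speed limit or range.

## Working session

There is one attempt and no reset: what is moved stays moved. The work goes in short steps, Python scripts to look and compute and a tool call to move; the robot and the scene stay as the last step left them, time stands still between calls to the robot, and variables do not carry over. Pictures are saved under pics/ and viewed, at most 11 in all, crops included, and the job is handed in when it is done.

Besides the shell and the picture viewer there is one more tool, called after "Call:" as name(argument=value, ...), one argument or row to a line, values as JSON. move_arm: Moves the arm, as the interface text tells. Its arguments: {"type":"object","properties":{"moves":{"type":"array"},"grip_force":{"type":"number"}},"required":["moves"]}

```bash
mkdir -p pics; cat > h.py <<'E'
from cell import *
import numpy as np, cv2
def snap(n,f):
    c=calibration(n); p,d=grab_frame(n); cv2.imwrite('pics/'+f+'.png',p[:,:,::-1]); np.savez('pics/'+f,d=d,p=p,K=c['K'],R=c['R'],t=c['t']); return p,d
def pts(f):
    z=np.load('pics/'+f+'.npz'); d=z['d']; v,u=np.mgrid[:d.shape[0],:d.shape[1]]
    X=np.stack([(u-z['K'][0,2])/z['K'][0,0]*d,(v-z['K'][1,2])/z['K'][1,1]*d,d],-1)
    return (X-z['t'])@z['R']
E
python3 - <<'E'
from h import *
a,_=snap('scene','s0'); b,_=snap('side','d0')
s=read_state(); print(s['t'],s['eef_pos'],s['orientation'],s['width'])
cv2.imwrite('pics/both.png',cv2.resize(np.vstack([a,b])[:,:,::-1],(400,600)))
E
```

```text
0.1 [ 6.74656179e-01 -3.96596770e-05  2.49675900e-01] [-3.77885251e-04  7.07130848e-01  7.07082474e-01 -4.42089022e-04] 0.08533654131075993
```

View pics/s0.png

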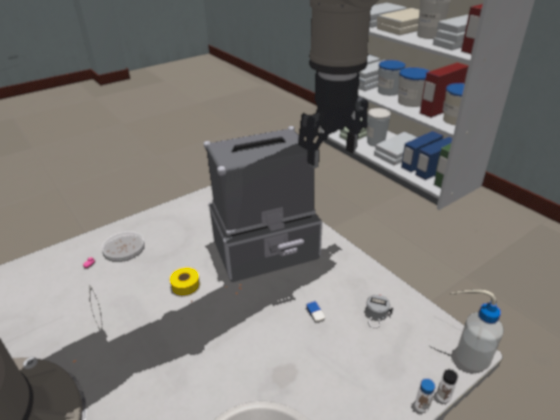

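View pics/d0.png

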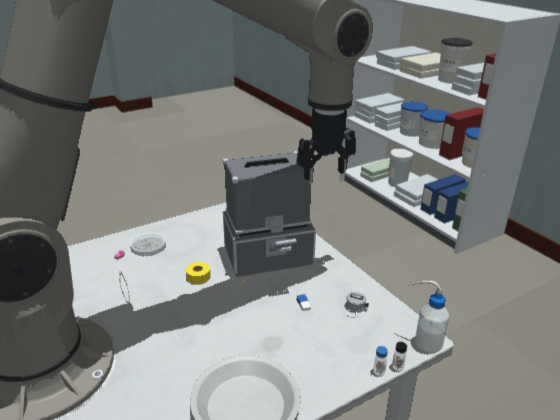

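The scene picture shows the case at (265,200), keeper at (272,215) and crossbar at (290,243). The label roll is at (185,280), the eraser at (316,311) and the counter at (378,304). The side view shows the same layout.

```bash
python3 - <<'E'
from h import *
np.set_printoptions(precision=4,suppress=True)
for f,pl in [('s0',dict(cross_l=(279,246),cross_m=(290,243),cross_r=(301,241),keeper=(272,215),basefl=(229,250),basefr=(305,245),covl=(225,195),covr=(303,185),top_l=(222,170),roll=(172,285),er=(316,311),cnt=(378,303))),
 ('d0',dict(cross=(286,243),keeper=(274,224),basel=(240,250),baser=(304,250),covl=(235,205),covr=(300,200)))]:
    P=pts(f)
    for k,(u,v) in pl.items(): print(f,k,P[v,u])
    # front face plane fit of base & cover
    M=(P[...,2]>.02)&(P[...,2]<.07)&(P[...,0]>.4)
    if f=='s0': uu=slice(228,315); vv=slice(235,268)
    else: uu=slice(238,310); vv=slice(238,266)
    Q=P[vv,uu].reshape(-1,3); Q=Q[(Q[:,2]>.015)&(Q[:,2]<.06)]
    l=cv2.fitLine(Q[:,:2].astype(np.float32),cv2.DIST_HUBER,0,.01,.01).ravel(); print(len(Q),l,Q.min(0),Q.max(0))
    t=(Q[:,:2]-l[2:])@l[:2]; print('extent',np.percentile(t,[0,1,99,100]))
z=np.load('pics/s0.npz')['p'][120:280,190:340,::-1]; y=np.load('pics/d0.npz')['p'][145:275,210:330,::-1]
cv2.imwrite('pics/c.png',np.hstack([cv2.resize(z,(400,426),interpolation=2),cv2.resize(y,(400,426),interpolation=2)]))
E
```

```text
s0 cross_l [ 0.5114 -0.0494  0.1455]
s0 cross_m [ 0.533  -0.0529  0.1436]
s0 cross_r [ 0.5506 -0.0622  0.1454]
s0 keeper [0.5539 0.0315 0.1468]
s0 basefl [0.464  0.0504 0.0928]
s0 basefr [0.6176 0.0077 0.0546]
s0 covl [0.4769 0.0673 0.2058]
s0 covr [0.6233 0.024  0.1915]
s0 top_l [0.4748 0.0643 0.2605]
s0 roll [0.3573 0.1027 0.022 ]
s0 er [ 0.5459 -0.1151  0.0123]
s0 cnt [ 0.6412 -0.1801  0.0273]
1015 [ 0.9626 -0.2708  0.5588  0.0237] [ 0.4592 -0.0007  0.015 ] [0.639  0.0546 0.06  ]
extent [-0.1038 -0.1001  0.0813  0.0827]
d0 cross [ 0.5333 -0.0574  0.142 ]
d0 keeper [0.5566 0.0311 0.1376]
d0 basel [0.4723 0.0459 0.0851]
d0 baser [0.6274 0.0054 0.0539]
d0 covl [0.4761 0.07   0.1935]
d0 covr [0.6253 0.0262 0.1846]
863 [ 0.961  -0.2766  0.5384  0.0302] [ 0.4658 -0.003   0.015 ] [0.6419 0.0542 0.06  ]
extent [-0.0743 -0.0711  0.1051  0.107 ]
```

View pics/c.png

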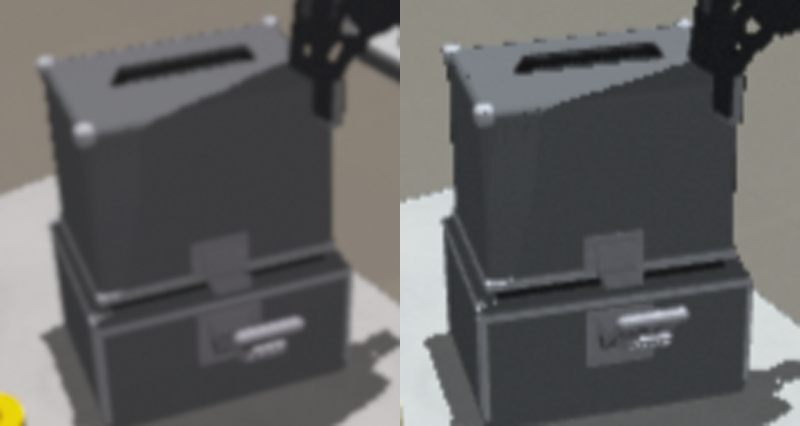

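Call:
move_arm(
  moves=[
    {"tx": -2},
    {"tx": -2},
    {"tx": -2},
    {"tx": -2},
    {"tx": -2},
    {"tx": -2},
    {"ty": -2.6,"tz": 0.5},
    {"ty": -2.6,"tz": 0.5},
    {"ty": -2.6,"tz": 0.5},
    {"ty": -2.6,"tz": 0.5},
    {"ty": -2.6,"tz": 0.5},
    {"ty": -2.6,"tz": 0.5},
    {"wz": 4},
    {"wz": 4},
    {"wz": 4},
    {"wz": 4},
  ],
)

```text
validation failed for argument at $.mo...
```

Call:
move_arm(
  moves=[
    {"wy": 5},
    {"wy": 5},
    {"wy": 5},
    {"wy": 5},
    {"wy": 5},
    {"wy": 5},
    {"wy": 5},
    {"wy": 5},
    {"tx": 0},
    {"tx": 0},
    {"tx": 0},
  ],
)

```text
validation failed for argument at $.mo...
```

```bash
python3 - <<'E'
from h import *
from scipy.spatial.transform import Rotation as R
np.set_printoptions(precision=4,suppress=True)
s=read_state(); print(s['t'],s['eef_pos']); print(R.from_quat(s['orientation'],scalar_first=True).as_matrix(),s['joints'])
snap('wrist','w1')
E
```

```text
0.1 [ 0.6747 -0.      0.2497]
[[ 0.0001  1.     -0.0012]
 [ 1.     -0.0001 -0.0001]
 [-0.0001 -0.0012 -1.    ]] [-0.1495  0.4267  0.0738  1.6065 -0.0341  1.1108 -0.0671]
```

View pics/w1.png

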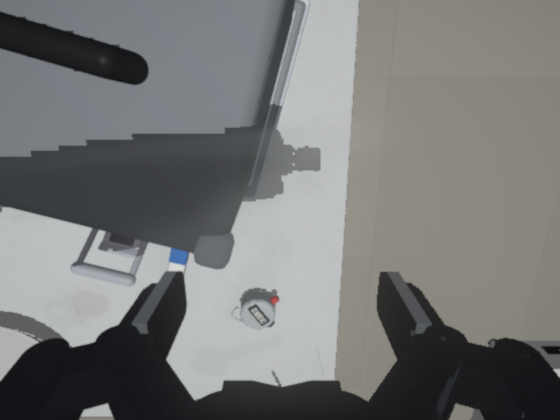

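The arm has not moved yet. The wrist view shows the loop with its crossbar at (103,273), the eraser at (178,257) and the counter at (258,310). The rows probably need every key.

Call:
move_arm(
  moves=[
    {"hand": 100,"tx": -2,"ty": 0,"tz": 0,"wx": 0,"wy": 0,"wz": 0},
    {"hand": 100,"tx": -2,"ty": 0,"tz": 0,"wx": 0,"wy": 0,"wz": 0},
    {"hand": 100,"tx": -2,"ty": 0,"tz": 0,"wx": 0,"wy": 0,"wz": 0},
    {"hand": 100,"tx": -2,"ty": 0,"tz": 0,"wx": 0,"wy": 0,"wz": 0},
    {"hand": 100,"tx": -2,"ty": 0,"tz": 0,"wx": 0,"wy": 0,"wz": 0},
    {"hand": 100,"tx": -2,"ty": 0,"tz": 0,"wx": 0,"wy": 0,"wz": 0},
    {"hand": 100,"tx": 0,"ty": -2.6,"tz": 0.5,"wx": 0,"wy": 0,"wz": 0},
    {"hand": 100,"tx": 0,"ty": -2.6,"tz": 0.5,"wx": 0,"wy": 0,"wz": 0},
    {"hand": 100,"tx": 0,"ty": -2.6,"tz": 0.5,"wx": 0,"wy": 0,"wz": 0},
    {"hand": 100,"tx": 0,"ty": -2.6,"tz": 0.5,"wx": 0,"wy": 0,"wz": 0},
    {"hand": 100,"tx": 0,"ty": -2.6,"tz": 0.5,"wx": 0,"wy": 0,"wz": 0},
    {"hand": 100,"tx": 0,"ty": -2.6,"tz": 0.5,"wx": 0,"wy": 0,"wz": 0},
    {"hand": 100,"tx": 0,"ty": 0,"tz": 0,"wx": 0,"wy": 0,"wz": 4},
    {"hand": 100,"tx": 0,"ty": 0,"tz": 0,"wx": 0,"wy": 0,"wz": 4},
    {"hand": 100,"tx": 0,"ty": 0,"tz": 0,"wx": 0,"wy": 0,"wz": 4},
    {"hand": 100,"tx": 0,"ty": 0,"tz": 0,"wx": 0,"wy": 0,"wz": 4},
  ],
)

```text
t: 1.48
eef_pos: [0.5187, -0.12, 0.2203]
orientation: [-0.0, 0.8, 0.6, -0.0]
ft_force: [0.3, -0.8, 0.2]
width: 0.0856
grip_force: 0.0
```

Call:
move_arm(
  moves=[
    {"hand": 100,"tx": 0,"ty": 0,"tz": 0,"wx": 0,"wy": 5,"wz": 0},
    {"hand": 100,"tx": 0,"ty": 0,"tz": 0,"wx": 0,"wy": 5,"wz": 0},
    {"hand": 100,"tx": 0,"ty": 0,"tz": 0,"wx": 0,"wy": 5,"wz": 0},
    {"hand": 100,"tx": 0,"ty": 0,"tz": 0,"wx": 0,"wy": 5,"wz": 0},
    {"hand": 100,"tx": 0,"ty": 0,"tz": 0,"wx": 0,"wy": 5,"wz": 0},
    {"hand": 100,"tx": 0,"ty": 0,"tz": 0,"wx": 0,"wy": 5,"wz": 0},
    {"hand": 100,"tx": 0,"ty": 0,"tz": 0,"wx": 0,"wy": 5,"wz": 0},
    {"hand": 100,"tx": 0,"ty": 0,"tz": 0,"wx": 0,"wy": 5,"wz": 0},
    {"hand": 100,"tx": 0,"ty": 0,"tz": 0,"wx": 0,"wy": 0,"wz": 0},
    {"hand": 100,"tx": 0,"ty": 0,"tz": 0,"wx": 0,"wy": 0,"wz": 0},
  ],
)

```text
t: 2.32
eef_pos: [0.5184, -0.121, 0.2193]
orientation: [-0.206, 0.752, 0.565, 0.272]
ft_force: [0.8, 0.5, 0.4]
width: 0.0855
grip_force: 0.0
```

```bash
python3 - <<'E'
from h import *
from scipy.spatial.transform import Rotation as R
np.set_printoptions(precision=4,suppress=True)
s=read_state(); print(s['t'],s['eef_pos']); print(R.from_quat(s['orientation'],scalar_first=True).as_matrix(),s['joints'])
snap('wrist','w2')
E
```

```text
2.3167 [ 0.5184 -0.121   0.2193]
[[ 0.2144  0.9607  0.1766]
 [ 0.7364 -0.2777  0.6169]
 [ 0.6417 -0.0023 -0.767 ]] [ 0.4368  0.3631  0.0641  1.9623 -0.7855  1.144   0.6755]
```

View pics/w2.png

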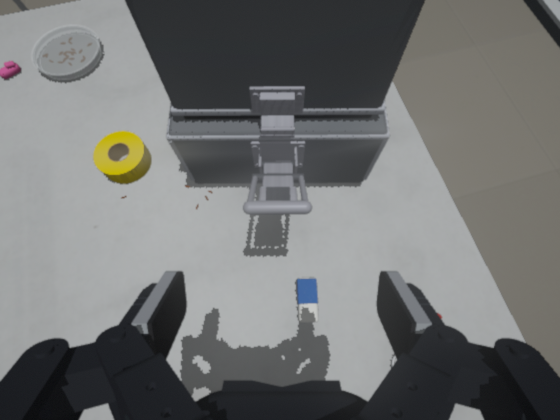

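The wrist view shows the crossbar from (245,208) to (311,208), the lever behind it, and the keeper lip at about (278,125). The loop lines up with the fingers.

```bash
python3 - <<'E'
from h import *
from scipy.spatial.transform import Rotation as R
np.set_printoptions(precision=4,suppress=True)
s=read_state(); T=R.from_quat(s['orientation'],scalar_first=True).as_matrix(); e=np.array(s['eef_pos'])
P=pts('w2')
yc=np.array([-T[0,1],-T[1,1]]);yc/=np.hypot(*yc)
print('yaw tool',np.degrees(np.arctan2(*T[:2,1][::-1])))
# cover front edge lines and base front top edge
for nm,(v0,v1,u0,u1),(zl,zh) in [('base',(150,180,195,245),(.03,.1)),('base2',(150,180,315,360),(.03,.1)),('cover',(40,90,190,240),(.13,.25)),('cover2',(40,90,320,370),(.13,.25))]:
    Q=P[v0:v1,u0:u1].reshape(-1,3);Q=Q[(Q[:,2]>zl)&(Q[:,2]<zh)]
    print(nm,len(Q),np.median(Q,0))
Q=P[138:182,185:375].reshape(-1,3);Q=Q[(Q[:,2]>.02)&(Q[:,2]<.1)&(Q[:,1]>-.02)]
l=cv2.fitLine(Q[:,:2].astype(np.float32),cv2.DIST_HUBER,0,.01,.01).ravel();print('baseline',l)
def tool(p): return (p-e)@T
for u in (246,250,265,278,290,305,309):
    col=P[200:218,u]; i=np.argmin([np.linalg.norm(c-e) if c[2]>.1 else 9 for c in col]); print(u,200+i,col[i],tool(col[i]))
for v in range(86,205,4): print(v,P[v,277],end=' ')
print()
# widths of cover/base: horizontal extent at rows
for v in (60,118,128,145):
    row=P[v]; 
    g=np.where((row[:,2]>.05)&(row[:,0]>.4)&(row[:,0]<.7))[0]; print(v,g.min(),g.max(),row[g.min()],row[g.max()])
E
```

```text
yaw tool -16.03242510254755
base 1318 [0.4991 0.0403 0.061 ]
base2 1156 [0.6157 0.0073 0.0601]
cover 2488 [0.5191 0.0537 0.1767]
cover2 2491 [0.6101 0.0278 0.1759]
baseline [ 0.9624 -0.2716  0.5552  0.0241]
246 210 [ 0.5135 -0.0501  0.1449] [ 0.0024 -0.0245  0.0999]
250 212 [ 0.5158 -0.0525  0.1454] [ 0.0015 -0.0215  0.0984]
265 210 [ 0.5264 -0.054   0.1454] [ 0.0026 -0.011   0.0994]
278 212 [ 0.5349 -0.0577  0.1444] [ 0.0011 -0.0018  0.0994]
290 211 [ 0.5431 -0.0597  0.1455] [0.002  0.0066 0.0988]
305 208 [ 0.5537 -0.0609  0.1466] [0.0041 0.0172 0.099 ]
309 208 [ 0.5564 -0.0616  0.1466] [0.0041 0.02   0.0991]
86 [0.5624 0.0412 0.1537] 90 [0.5616 0.0383 0.1527] 94 [0.5611 0.0369 0.1497] 98 [0.5598 0.0324 0.1507] 102 [0.5594 0.0309 0.1478] 106 [0.5592 0.0306 0.1433] 110 [0.5592 0.0308 0.1378] 114 [0.559  0.0305 0.1329] 118 [0.5584 0.0283 0.1305] 122 [0.5572 0.0241 0.1311] 126 [0.5562 0.0205 0.1308] 130 [0.5543 0.0136 0.1356] 134 [0.5539 0.0126 0.1315] 138 [0.5565 0.0228 0.1088] 142 [0.5563 0.0225 0.1027] 146 [0.5558 0.0211 0.0982] 150 [0.5558 0.0213 0.0908] 154 [0.5557 0.0215 0.083 ] 158 [0.5555 0.0211 0.0757] 162 [0.5524 0.0095 0.0899] 166 [0.5509 0.0042 0.0923] 170 [ 0.5496 -0.0007  0.0942] 174 [ 0.5478 -0.0072  0.0997] 178 [ 0.5466 -0.0115  0.1008] 182 [ 0.5453 -0.0161  0.1027] 186 [ 0.5439 -0.0214  0.1064] 190 [ 0.5425 -0.0262  0.1094] 194 [ 0.5413 -0.0307  0.1116] 198 [ 0.5401 -0.0351  0.1142] 202 [ 0.5361 -0.0508  0.1461] 
60 38 400 [ 0.5151 -0.1364  0.368 ] [0.6487 0.0181 0.1786]
118 7 387 [ 0.5151 -0.1364  0.368 ] [0.6595 0.0155 0.1082]
128 167 388 [0.4637 0.0605 0.1094] [0.6552 0.0042 0.11  ]
145 58 385 [ 0.5151 -0.1364  0.368 ] [ 0.6536 -0.004   0.0946]
```

Call:
move_arm(
  moves=[
    {"hand": 100,"tx": 0.1,"ty": -0.1,"tz": 1.5,"wx": 0,"wy": 0,"wz": 0},
    {"hand": 100,"tx": 0.1,"ty": -0.1,"tz": 1.5,"wx": 0,"wy": 0,"wz": 0},
    {"hand": 100,"tx": 0,"ty": 0,"tz": 1.5,"wx": 0,"wy": 0,"wz": 0},
    {"hand": 100,"tx": 0,"ty": 0,"tz": 1.5,"wx": 0,"wy": 0,"wz": 0},
    {"hand": 100,"tx": 0,"ty": 0,"tz": 1.5,"wx": 0,"wy": 0,"wz": 0},
    {"hand": 100,"tx": 0,"ty": 0,"tz": 1.2,"wx": 0,"wy": 0,"wz": 0},
    {"hand": 100,"tx": 0,"ty": 0,"tz": 1.0,"wx": 0,"wy": 0,"wz": 0},
    {"hand": 100,"tx": 0,"ty": 0,"tz": 0,"wx": 0,"wy": 0,"wz": 0},
    {"hand": 100,"tx": 0,"ty": 0,"tz": 0,"wx": 0,"wy": 0,"wz": 0},
  ],
)

```text
t: 3.12
eef_pos: [0.5347, -0.0577, 0.1474]
orientation: [-0.206, 0.75, 0.566, 0.273]
ft_force: [-0.8, -0.3, 0.1]
width: 0.0854
grip_force: 0.0
```

Call:
move_arm(
  moves=[
    {"hand": 45,"tx": 0,"ty": 0,"tz": 0,"wx": 0,"wy": 0,"wz": 0},
    {"hand": 45,"tx": 0,"ty": 0,"tz": 0,"wx": 0,"wy": 0,"wz": 0},
    {"hand": 45,"tx": 0,"ty": 0,"tz": 0,"wx": 0,"wy": 0,"wz": 0},
    {"hand": 45,"tx": 0,"ty": 0,"tz": 0,"wx": 0,"wy": 0,"wz": 0},
    {"hand": 45,"tx": 0,"ty": 0,"tz": 0,"wx": 0,"wy": 0,"wz": 0},
    {"hand": 45,"tx": 0,"ty": 0,"tz": 0,"wx": 0,"wy": 0,"wz": 0},
    {"hand": 45,"tx": 0,"ty": 0,"tz": 0,"wx": 0,"wy": 0,"wz": 0},
    {"hand": 45,"tx": 0,"ty": 0,"tz": 0,"wx": 0,"wy": 0,"wz": 0},
  ],
  grip_force=25,
)

```text
t: 3.78
eef_pos: [0.5343, -0.0587, 0.1475]
orientation: [-0.206, 0.751, 0.565, 0.273]
ft_force: [-4.9, -2.3, 3.2]
width: 0.047
grip_force: 24.9
```

```bash
python3 - <<'E'
from h import *
s=read_state(); print(s['t'],s['eef_pos'],s['width'],s['grip_force'])
snap('wrist','w3')
E
```

```text
3.7833 [ 0.5342897  -0.05872102  0.1474617 ] 0.04704779249579583 24.873016476631165
```

View pics/w3.png

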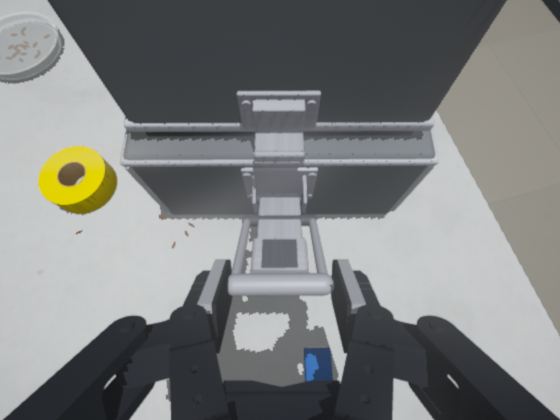

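The crossbar is gripped between the pads at (280,285), with the loop centred on the lever. Next I swing it up and over.

Call:
move_arm(
  moves=[
    {"hand": 45,"tx": 0.6,"ty": 0,"tz": 0,"wx": 0,"wy": 0,"wz": 0},
    {"hand": 45,"tx": 0.6,"ty": 0,"tz": 0,"wx": 0,"wy": 0,"wz": 0},
    {"hand": 45,"tx": 0.57,"ty": 0,"tz": 0.1,"wx": 0,"wy": 0,"wz": 0},
    {"hand": 45,"tx": 0.57,"ty": 0,"tz": 0.1,"wx": 0,"wy": 0,"wz": 0},
    {"hand": 45,"tx": 0.54,"ty": 0,"tz": 0.2,"wx": 0,"wy": 0,"wz": 0},
    {"hand": 45,"tx": 0.54,"ty": 0,"tz": 0.2,"wx": 0,"wy": 0,"wz": 0},
    {"hand": 45,"tx": 0.5,"ty": 0,"tz": 0.29,"wx": 0,"wy": 0,"wz": 0},
    {"hand": 45,"tx": 0.5,"ty": 0,"tz": 0.29,"wx": 0,"wy": 0,"wz": 0},
    {"hand": 45,"tx": 0.43,"ty": 0,"tz": 0.38,"wx": 0,"wy": 0,"wz": 0},
    {"hand": 45,"tx": 0.43,"ty": 0,"tz": 0.38,"wx": 0,"wy": 0,"wz": 0},
    {"hand": 45,"tx": 0,"ty": 0,"tz": 0,"wx": 0,"wy": 0,"wz": 0},
  ],
)

```text
t: 4.75
eef_pos: [0.5491, -0.0057, 0.1665]
orientation: [-0.206, 0.75, 0.566, 0.273]
ft_force: [-5.2, 1.3, 1.8]
width: 0.0472
grip_force: 26.6
```

```bash
python3 - <<'E'
from h import *
s=read_state(); print(s['t'],s['eef_pos'],s['width'],s['grip_force'],s['ft_force'])
snap('wrist','w4')
E
```

```text
4.75 [ 0.54906369 -0.00570299  0.16646445] 0.04721738571814717 26.620274484157562 [-5.16919178  1.25196642  1.77802558]
```

View pics/w4.png

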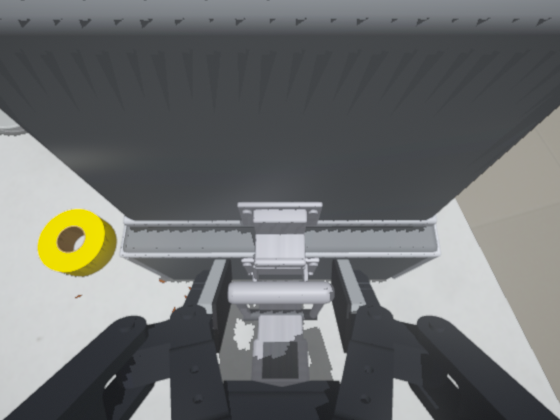

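The loop is still held, with the crossbar at (281,292) and the keeper lip just ahead of it at (281,262). I'll measure the remaining gap.

```bash
python3 - <<'E'
from h import *
np.set_printoptions(precision=4,suppress=True)
for f in('w3','w4'):
    P=pts(f)
    for v in range(206 if f=='w4' else 270,306,4): print(f,v,P[v,278])
E
```

```text
w3 270 [ 0.538  -0.0419  0.1133]
w3 274 [ 0.5363 -0.0487  0.1424]
w3 278 [ 0.5357 -0.051   0.146 ]
w3 282 [ 0.5352 -0.0526  0.1455]
w3 286 [ 0.5347 -0.0544  0.1462]
w3 290 [ 0.5343 -0.0559  0.1448]
w3 294 [ 0.5339 -0.0573  0.1431]
w3 298 [ 0.536  -0.0448  0.0005]
w3 302 [ 0.5351 -0.048   0.0003]
w4 206 [0.5608 0.0391 0.1533]
w4 210 [0.5605 0.0383 0.1498]
w4 214 [0.5598 0.0358 0.1508]
w4 218 [0.5593 0.0339 0.1501]
w4 222 [0.5587 0.0318 0.1501]
w4 226 [0.5585 0.0312 0.1454]
w4 230 [0.5584 0.0313 0.1377]
w4 234 [0.5583 0.0311 0.1308]
w4 238 [0.5577 0.0289 0.1306]
w4 242 [0.5571 0.0267 0.1302]
w4 246 [0.5564 0.0245 0.1304]
w4 250 [0.5558 0.0223 0.1302]
w4 254 [0.5552 0.0199 0.131 ]
w4 258 [0.5545 0.0177 0.1312]
w4 262 [0.5537 0.0146 0.136 ]
w4 266 [0.5531 0.0126 0.1357]
w4 270 [0.555  0.0217 0.0732]
w4 274 [0.5549 0.0215 0.0574]
w4 278 [0.5553 0.0245 0.0199]
w4 282 [0.5501 0.0008 0.1615]
w4 286 [ 0.5495 -0.0012  0.1637]
w4 290 [ 0.5491 -0.0027  0.1625]
w4 294 [ 0.5486 -0.0044  0.1628]
w4 298 [ 0.5482 -0.006   0.1623]
w4 302 [ 0.5477 -0.0076  0.162 ]
```

Call:
move_arm(
  moves=[
    {"hand": 45,"tx": 0.37,"ty": 0,"tz": 0.44,"wx": 0,"wy": 0,"wz": 0},
    {"hand": 45,"tx": 0.37,"ty": 0,"tz": 0.44,"wx": 0,"wy": 0,"wz": 0},
    {"hand": 45,"tx": 0.28,"ty": 0,"tz": 0.5,"wx": 0,"wy": 0,"wz": 0},
    {"hand": 45,"tx": 0.28,"ty": 0,"tz": 0.5,"wx": 0,"wy": 0,"wz": 0},
    {"hand": 45,"tx": 0.13,"ty": 0,"tz": 0.3,"wx": 0,"wy": 0,"wz": 0},
    {"hand": 45,"tx": 0.13,"ty": 0,"tz": 0.3,"wx": 0,"wy": 0,"wz": 0},
    {"hand": 45,"tx": 0,"ty": 0,"tz": 0,"wx": 0,"wy": 0,"wz": 0},
  ],
)

```text
t: 5.38
eef_pos: [0.5565, 0.0203, 0.1572]
orientation: [-0.206, 0.75, 0.566, 0.273]
ft_force: [-6.0, 0.9, 1.2]
width: 0.0473
grip_force: 27.0
```

Call:
move_arm(
  moves=[
    {"hand": 45,"tx": -0.2,"ty": 0,"tz": 0.25,"wx": 0,"wy": 0,"wz": 0},
    {"hand": 45,"tx": -0.2,"ty": 0,"tz": 0.25,"wx": 0,"wy": 0,"wz": 0},
    {"hand": 45,"tx": -0.2,"ty": 0,"tz": 0.25,"wx": 0,"wy": 0,"wz": 0},
    {"hand": 45,"tx": -0.2,"ty": 0,"tz": 0.25,"wx": 0,"wy": 0,"wz": 0},
    {"hand": 45,"tx": 0,"ty": 0,"tz": 0,"wx": 0,"wy": 0,"wz": 0},
    {"hand": 45,"tx": 0,"ty": 0,"tz": 0,"wx": 0,"wy": 0,"wz": 0},
  ],
)

```text
t: 5.88
eef_pos: [0.5564, 0.0201, 0.1442]
orientation: [-0.206, 0.75, 0.566, 0.273]
ft_force: [-4.3, 2.5, -3.4]
width: 0.047
grip_force: 26.8
```

```bash
python3 - <<'E'
from h import *
np.set_printoptions(precision=4,suppress=True)
s=read_state(); print(s['t'],s['eef_pos'],s['width'],s['grip_force'],s['ft_force'])
snap('wrist','w5'); snap('scene','s5')
P=pts('w5')
for v in range(230,310,4): print(v,P[v,278],end=' ')
E
```

```text
5.8833 [0.5564 0.0201 0.1442] 0.047044664697250105 26.823889017105103 [-4.3314  2.4643 -3.4014]
230 [0.5619 0.0415 0.1684] 234 [0.5618 0.0411 0.1644] 238 [0.5616 0.0408 0.1593] 242 [0.5615 0.0407 0.1537] 246 [0.561  0.0389 0.154 ] 250 [0.5608 0.0384 0.1493] 254 [0.5604 0.0367 0.1491] 258 [0.5598 0.0348 0.1501] 262 [0.5594 0.0332 0.1498] 266 [0.5589 0.0317 0.1493] 270 [0.5588 0.0314 0.1416] 274 [0.5586 0.0311 0.133 ] 278 [0.5582 0.0296 0.131 ] 282 [0.5577 0.028  0.1298] 286 [0.5569 0.0249 0.1395] 290 [0.5564 0.023  0.1411] 294 [0.5559 0.0213 0.1412] 298 [0.5555 0.0197 0.1418] 302 [0.555  0.0182 0.1401] 306 [0.5546 0.0167 0.1382]
```

View pics/w5.png

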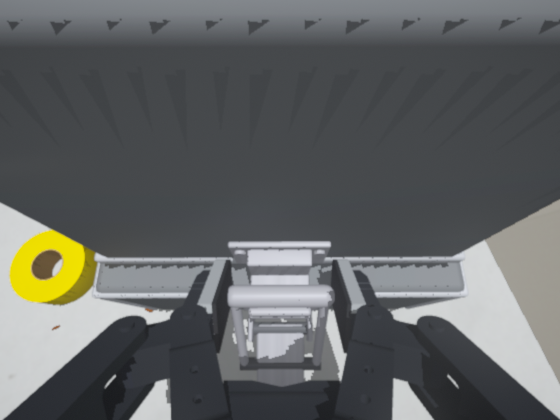

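The crossbar lies at (281,297) just behind the lip, at y 0.021 and z 0.136. I nudge it in a little and release it.

Call:
move_arm(
  moves=[
    {"hand": 45,"tx": 0.05,"ty": 0,"tz": 0.15,"wx": 0,"wy": 0,"wz": 0},
    {"hand": 45,"tx": 0,"ty": 0,"tz": 0,"wx": 0,"wy": 0,"wz": 0},
    {"hand": 45,"tx": 0,"ty": 0,"tz": 0,"wx": 0,"wy": 0,"wz": 0},
    {"hand": 45,"tx": 0,"ty": 0,"tz": 0,"wx": 0,"wy": 0,"wz": 0},
    {"hand": 80,"tx": 0,"ty": 0,"tz": 0,"wx": 0,"wy": 0,"wz": 0},
    {"hand": 80,"tx": 0,"ty": 0,"tz": 0,"wx": 0,"wy": 0,"wz": 0},
    {"hand": 80,"tx": 0,"ty": 0,"tz": 0,"wx": 0,"wy": 0,"wz": 0},
    {"hand": 80,"tx": 0,"ty": 0,"tz": 0,"wx": 0,"wy": 0,"wz": 0},
    {"hand": 80,"tx": -0.3,"ty": 0,"tz": -1,"wx": 0,"wy": 0,"wz": 0},
    {"hand": 80,"tx": -0.5,"ty": 0,"tz": -2,"wx": 0,"wy": 0,"wz": 0},
    {"hand": 80,"tx": -1,"ty": 0,"tz": -2,"wx": 0,"wy": 0,"wz": 0},
    {"hand": 80,"tx": -2,"ty": 0,"tz": -2,"wx": 0,"wy": 0,"wz": 0},
    {"hand": 80,"tx": -2,"ty": 0,"tz": -2,"wx": 0,"wy": 0,"wz": 0},
    {"hand": 80,"tx": -1,"ty": 0,"tz": -2,"wx": 0,"wy": 0,"wz": 0},
    {"hand": 80,"tx": 0,"ty": 0,"tz": 0,"wx": 0,"wy": 0,"wz": 0},
    {"hand": 80,"tx": 0,"ty": 0,"tz": 0,"wx": 0,"wy": 0,"wz": 0},
  ],
)

```text
t: 7.32
eef_pos: [0.5236, -0.0987, 0.185]
orientation: [-0.205, 0.751, 0.565, 0.273]
ft_force: [-0.1, 0.3, -0.3]
width: 0.0684
grip_force: 0.0
```

```bash
python3 - <<'E'
from h import *
np.set_printoptions(precision=4,suppress=True)
s=read_state(); print(s['t'],s['eef_pos'],s['width'],s['grip_force'],s['ft_force'])
snap('wrist','w6')
P=pts('w6')
for v in range(70,260,4): print(v,P[v,278],end=' ')
E
```

```text
7.3167 [ 0.5236 -0.0987  0.185 ] 0.06835309650285472 0.0 [-0.0536  0.3161 -0.3261]
70 [0.5625 0.0407 0.1617] 74 [0.5627 0.0415 0.1572] 78 [0.5624 0.0407 0.1545] 82 [0.5617 0.0383 0.1534] 86 [0.5615 0.0375 0.1505] 90 [0.5606 0.0344 0.1504] 94 [0.5598 0.0315 0.15  ] 98 [0.5598 0.0317 0.1458] 102 [0.5597 0.0317 0.1415] 106 [0.5594 0.0307 0.1385] 110 [0.5596 0.0314 0.1331] 114 [0.5573 0.0232 0.14  ] 118 [0.5566 0.0209 0.1387] 122 [0.5557 0.0178 0.1387] 126 [0.5561 0.0194 0.1314] 130 [0.5542 0.0124 0.1373] 134 [0.5543 0.013  0.1316] 138 [0.5538 0.0113 0.1293] 142 [0.5573 0.0244 0.1021] 146 [0.5564 0.0211 0.1016] 150 [0.5564 0.0215 0.0948] 154 [0.5563 0.0212 0.0888] 158 [0.5561 0.0209 0.0827] 162 [0.5562 0.0213 0.075 ] 166 [0.5531 0.01   0.0898] 170 [0.5521 0.0066 0.0897] 174 [0.5511 0.0033 0.0893] 178 [0.5505 0.0011 0.0867] 182 [ 0.5496 -0.0022  0.0862] 186 [ 0.5488 -0.0046  0.0839] 190 [ 0.5478 -0.0081  0.0842] 194 [ 0.5469 -0.0113  0.0837] 198 [ 0.5462 -0.0139  0.0819] 202 [ 0.5452 -0.0173  0.0819] 206 [ 0.5444 -0.02    0.0803] 210 [ 0.5438 -0.022   0.0767] 214 [ 0.5428 -0.0257  0.0776] 218 [ 0.5419 -0.0285  0.0764] 222 [ 0.5411 -0.0312  0.0746] 226 [ 0.5402 -0.0345  0.0747] 230 [ 0.5393 -0.0374  0.0736] 234 [ 0.5385 -0.0404  0.073 ] 238 [ 0.5377 -0.0432  0.0715] 242 [ 0.5369 -0.046   0.0696] 246 [ 0.5359 -0.0495  0.0711] 250 [ 0.5351 -0.0522  0.0694] 254 [ 0.538  -0.0399 -0.0002] 258 [ 0.5369 -0.0439  0.0002]
```

View pics/w6.png

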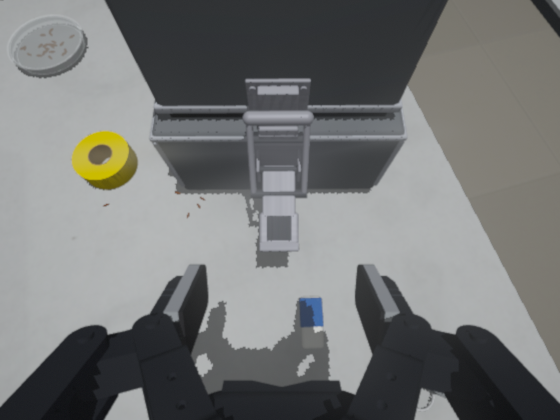

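The crossbar sits hooked at (279,118) and the lever is out at about 1.25 rad, with its tip at (279,245). Next I plan the press with shut fingers.

```bash
cat > plan.py <<'E'
from h import *
from scipy.spatial.transform import Rotation as R
np.set_printoptions(precision=2,suppress=True)
s=read_state(); T=R.from_quat(s['orientation'],scalar_first=True).as_matrix(); e=np.array(s['eef_pos'])
P=pts('w6'); cx=np.array([.2716,.9624,0]); up=np.array([0,0,1.])
piv=np.array([.5563,.0224,.086])-.016*cx
L=P[172:248,272:286].reshape(-1,3); o=-(L-piv)@cx; z=L[:,2]-.086
a,b=np.polyfit(o,z,1); print('lever slope rad L=',np.pi/2+np.arctan(a),'offset mm',1e3*b*np.cos(np.arctan(a)),'lateral mm',1e3*np.mean((L-e)@T[:,1]))
prev=e
def tip(Lv,gap,r=.054):
    n=np.array([np.cos(Lv),np.sin(Lv)]); l=np.array([np.sin(Lv),-np.cos(Lv)])
    x=np.array([T[:,0]@-cx,T[2,0]]); q=r*l+(.003+.011*abs(x@n)+gap)*n
    return piv-q[0]*cx+q[1]*up
for Lv,g in [(1.4,.02),(1.25,.002),(1.1,-.002),(.95,-.002),(.8,-.002),(.65,-.002),(.5,-.002),(.35,-.002),(.2,-.002),(.1,-.002),(0,-.001)]:
    t=tip(Lv,g)-.019*T[:,2]; t=t+T[:,1]*((e-t)@T[:,1]); d=(t-prev)@T*100; print(Lv,g,d,'tcp',t*1e3); prev=t
E
python3 plan.py
```

```text
lever slope rad L= 1.4100094930255127 offset mm -1.871125904623313 lateral mm -1.0141711206791162
1.4 0.02 [-1.29  0.    7.43] tcp [534.05 -60.97 119.5 ]
1.25 0.002 [-1.46 -0.    2.35] tcp [535.16 -57.17  92.12]
1.1 -0.002 [-0.5   0.    1.28] tcp [536.39 -52.94  79.16]
0.95 -0.002 [-0.19 -0.    0.95] tcp [537.69 -48.43  70.65]
0.8 -0.002 [-0.03  0.    0.81] tcp [539.08 -43.61  64.23]
0.65 -0.002 [0.06 0.   0.65] tcp [540.35 -39.21  59.64]
0.5 -0.002 [0.13 0.   0.64] tcp [541.77 -34.28  55.57]
0.35 -0.002 [ 0.21 -0.    0.63] tcp [543.34 -28.84  52.06]
0.2 -0.002 [0.29 0.   0.62] tcp [545.05 -22.89  49.19]
0.1 -0.002 [0.24 0.   0.4 ] tcp [546.27 -18.67  47.69]
0 -0.001 [ 0.2  -0.    0.32] tcp [547.27 -15.21  46.56]
```

Call:
move_arm(
  moves=[
    {"hand": 0,"tx": 0,"ty": -0.1,"tz": 0,"wx": 0,"wy": 0,"wz": 0},
    {"hand": 0,"tx": 0,"ty": 0,"tz": 0,"wx": 0,"wy": 0,"wz": 0},
    {"hand": 0,"tx": 0,"ty": 0,"tz": 0,"wx": 0,"wy": 0,"wz": 0},
    {"hand": 0,"tx": 0,"ty": 0,"tz": 0,"wx": 0,"wy": 0,"wz": 0},
    {"hand": 0,"tx": 0,"ty": 0,"tz": 0,"wx": 0,"wy": 0,"wz": 0},
    {"hand": 0,"tx": 0,"ty": 0,"tz": 0,"wx": 0,"wy": 0,"wz": 0},
    {"hand": 0,"tx": 0,"ty": 0,"tz": 0,"wx": 0,"wy": 0,"wz": 0},
    {"hand": 0,"tx": -0.3,"ty": 0,"tz": 1.9,"wx": 0,"wy": 0,"wz": 0},
    {"hand": 0,"tx": -0.3,"ty": 0,"tz": 1.9,"wx": 0,"wy": 0,"wz": 0},
    {"hand": 0,"tx": -0.3,"ty": 0,"tz": 1.9,"wx": 0,"wy": 0,"wz": 0},
    {"hand": 0,"tx": -0.4,"ty": 0,"tz": 1.7,"wx": 0,"wy": 0,"wz": 0},
    {"hand": 0,"tx": -0.5,"ty": 0,"tz": 0.8,"wx": 0,"wy": 0,"wz": 0},
    {"hand": 0,"tx": -0.5,"ty": 0,"tz": 0.8,"wx": 0,"wy": 0,"wz": 0},
    {"hand": 0,"tx": -0.5,"ty": 0,"tz": 0.7,"wx": 0,"wy": 0,"wz": 0},
    {"hand": 0,"tx": -0.2,"ty": 0,"tz": 0.6,"wx": 0,"wy": 0,"wz": 0},
    {"hand": 0,"tx": -0.2,"ty": 0,"tz": 0.7,"wx": 0,"wy": 0,"wz": 0},
    {"hand": 0,"tx": 0,"ty": 0,"tz": 0,"wx": 0,"wy": 0,"wz": 0},
  ],
)

```text
t: 8.78
eef_pos: [0.5352, -0.0518, 0.0786]
orientation: [-0.206, 0.751, 0.565, 0.273]
ft_force: [-0.8, -0.4, -0.6]
width: -0.0002
grip_force: 0.1
```

Call:
move_arm(
  moves=[
    {"hand": 0,"tx": -0.1,"ty": 0,"tz": 0.5,"wx": 0,"wy": 0,"wz": 0},
    {"hand": 0,"tx": -0.1,"ty": 0,"tz": 0.5,"wx": 0,"wy": 0,"wz": 0},
    {"hand": 0,"tx": 0,"ty": 0,"tz": 0.4,"wx": 0,"wy": 0,"wz": 0},
    {"hand": 0,"tx": 0,"ty": 0,"tz": 0.4,"wx": 0,"wy": 0,"wz": 0},
    {"hand": 0,"tx": 0,"ty": 0,"tz": 0,"wx": 0,"wy": 0,"wz": 0},
  ],
)

```text
t: 9.2
eef_pos: [0.5381, -0.042, 0.064]
orientation: [-0.206, 0.75, 0.566, 0.273]
ft_force: [0.2, -0.4, 0.2]
width: 0.0003
grip_force: 0.3
```

```bash
python3 - <<'E'
from h import *
s=read_state(); print(s['t'],s['eef_pos'],s['width'],s['ft_force'])
snap('wrist','w7'); 
a=np.load('pics/w7.npz')['p'][:,:,::-1]; b,_=snap('scene','s7'); b=b[180:290,200:350,::-1]
cv2.imwrite('pics/c7.png',np.hstack([cv2.resize(a,(400,300)),cv2.resize(b,(400,300),interpolation=2)]))
P=pts('w7'); print([P[v,278].round(4).tolist() for v in range(120,300,8)])
E
```

```text
9.2 [ 0.53806867 -0.04195506  0.0639624 ] 0.0002678903273812431 [ 0.21639245 -0.37915164  0.24837702]
[[0.5555, 0.021, 0.0984], [0.5554, 0.0209, 0.0929], [0.5557, 0.0223, 0.0846], [0.5553, 0.0211, 0.0801], [0.5554, 0.0217, 0.0718], [0.5516, 0.0078, 0.0901], [0.5509, 0.0054, 0.0878], [0.5504, 0.0035, 0.0843], [0.5495, 0.0004, 0.0831], [0.5489, -0.0016, 0.0794], [0.5482, -0.0038, 0.0761], [0.5475, -0.0064, 0.0732], [0.5467, -0.009, 0.0702], [0.5459, -0.0118, 0.0677], [0.545, -0.0146, 0.0649], [0.5442, -0.0175, 0.0622], [0.5433, -0.0205, 0.0593], [0.5424, -0.0235, 0.0567], [0.541, -0.0288, 0.0653], [0.5399, -0.0331, 0.0707], [0.5388, -0.037, 0.0754], [0.5378, -0.0406, 0.08], [0.537, -0.0439, 0.0832]]
```

View pics/c7.png

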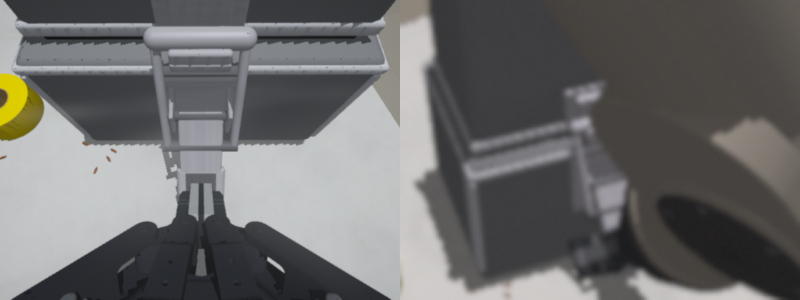

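The crossbar still seems to lie at the keeper, at (200,38) in the left half, and the lever is at about 0.8 rad. The force is low, so I check the bar's position before pressing further.

```bash
python3 - <<'E'
from h import *
P=pts('w7'); print([(v,P[v,278].round(4).tolist()) for v in range(0,120,4)])
P=pts('w6');print('cover edge before', [(v,P[v,200].round(4).tolist()) for v in range(100,116,3)])
P=pts('w7');print('now', [(v,P[v,160].round(4).tolist()) for v in range(20,60,4)])
E
```

```text
[(0, [0.5586, 0.0304, 0.1429]), (4, [0.5587, 0.0308, 0.1413]), (8, [0.5587, 0.0309, 0.1399]), (12, [0.5586, 0.0308, 0.1387]), (16, [0.5588, 0.0314, 0.1368]), (20, [0.5586, 0.0308, 0.1359]), (24, [0.5586, 0.0308, 0.1344]), (28, [0.5586, 0.0307, 0.1331]), (32, [0.5585, 0.0306, 0.1316]), (36, [0.5587, 0.0314, 0.1293]), (40, [0.5566, 0.0236, 0.1352]), (44, [0.5558, 0.0207, 0.1365]), (48, [0.5557, 0.0205, 0.1353]), (52, [0.5554, 0.0194, 0.1349]), (56, [0.5551, 0.0183, 0.1344]), (60, [0.5549, 0.0177, 0.1334]), (64, [0.5547, 0.0172, 0.1324]), (68, [0.5547, 0.0172, 0.1307]), (72, [0.554, 0.0146, 0.1319]), (76, [0.5535, 0.0129, 0.1323]), (80, [0.5532, 0.0117, 0.1319]), (84, [0.5531, 0.0115, 0.1304]), (88, [0.5534, 0.0126, 0.1274]), (92, [0.5531, 0.0118, 0.1265]), (96, [0.5531, 0.0118, 0.1246]), (100, [0.553, 0.0113, 0.1233]), (104, [0.5563, 0.0236, 0.105]), (108, [0.5564, 0.0241, 0.1018]), (112, [0.5558, 0.0219, 0.1022]), (116, [0.5559, 0.0224, 0.099])]
cover edge before [(100, [0.5075, 0.0551, 0.1337]), (103, [0.5068, 0.0549, 0.1307]), (106, [0.506, 0.0559, 0.1264]), (109, [0.5054, 0.0542, 0.1251]), (112, [0.5047, 0.0538, 0.1223]), (115, [0.5036, 0.0575, 0.1142])]
now [(20, [0.5221, 0.0516, 0.1276]), (24, [0.5217, 0.051, 0.1266]), (28, [0.5212, 0.0506, 0.1255]), (32, [0.5207, 0.0507, 0.1238]), (36, [0.5201, 0.051, 0.122]), (40, [0.5196, 0.0509, 0.1205]), (44, [0.5193, 0.049, 0.1205]), (48, [0.5187, 0.0491, 0.1187]), (52, [0.5176, 0.0524, 0.114]), (56, [0.5168, 0.0542, 0.1106])]
```

The bar is in the trough behind the lip, and the lip has come down from 0.136 to 0.132. The cover is being drawn down, so I keep pressing.

Call:
move_arm(
  moves=[
    {"hand": 0,"tx": 0,"ty": 0,"tz": 0.4,"wx": 0,"wy": 0,"wz": 0},
    {"hand": 0,"tx": 0.1,"ty": 0,"tz": 0.3,"wx": 0,"wy": 0,"wz": 0},
    {"hand": 0,"tx": 0,"ty": 0,"tz": 0.3,"wx": 0,"wy": 0,"wz": 0},
    {"hand": 0,"tx": 0.1,"ty": 0,"tz": 0.3,"wx": 0,"wy": 0,"wz": 0},
    {"hand": 0,"tx": 0.1,"ty": 0,"tz": 0.3,"wx": 0,"wy": 0,"wz": 0},
    {"hand": 0,"tx": 0.1,"ty": 0,"tz": 0.3,"wx": 0,"wy": 0,"wz": 0},
    {"hand": 0,"tx": 0.15,"ty": 0,"tz": 0.3,"wx": 0,"wy": 0,"wz": 0},
    {"hand": 0,"tx": 0.15,"ty": 0,"tz": 0.3,"wx": 0,"wy": 0,"wz": 0},
    {"hand": 0,"tx": 0,"ty": 0,"tz": 0,"wx": 0,"wy": 0,"wz": 0},
  ],
)

```text
t: 10.05
eef_pos: [0.5439, -0.021, 0.0496]
orientation: [-0.206, 0.75, 0.566, 0.273]
ft_force: [-0.1, 0.3, 0.0]
width: 0.0002
grip_force: 0.0
```

Call:
move_arm(
  moves=[
    {"hand": 0,"tx": 0.1,"ty": 0,"tz": 0.2,"wx": 0,"wy": 0,"wz": 0},
    {"hand": 0,"tx": 0.15,"ty": 0,"tz": 0.2,"wx": 0,"wy": 0,"wz": 0},
    {"hand": 0,"tx": 0.2,"ty": 0,"tz": 0.2,"wx": 0,"wy": 0,"wz": 0},
    {"hand": 0,"tx": 0,"ty": 0,"tz": 0,"wx": 0,"wy": 0,"wz": 0},
    {"hand": 0,"tx": 0,"ty": 0,"tz": 0,"wx": 0,"wy": 0,"wz": 0},
    {"hand": 0,"tx": 0,"ty": 0,"tz": 0,"wx": 0,"wy": 0,"wz": 0},
  ],
)

```text
t: 10.55
eef_pos: [0.546, -0.0149, 0.0481]
orientation: [-0.206, 0.75, 0.565, 0.273]
ft_force: [-0.6, -0.9, 0.2]
width: -0.0001
grip_force: 0.0
```

```bash
python3 - <<'E'
from h import *
s=read_state(); print(s['t'],s['eef_pos'],s['ft_force'])
snap('wrist','w8')
P=pts('w8'); print([(v,P[v,278].round(4).tolist()) for v in range(0,300,10)])
E
```

```text
10.55 [ 0.54599853 -0.01494358  0.0481113 ] [-0.61641673 -0.86644367  0.23873483]
[(0, [0.5598, 0.0333, 0.1461]), (10, [0.5594, 0.0318, 0.145]), (20, [0.5592, 0.031, 0.1433]), (30, [0.5591, 0.0308, 0.1409]), (40, [0.5588, 0.0299, 0.1391]), (50, [0.5588, 0.0301, 0.136]), (60, [0.5587, 0.0299, 0.1332]), (70, [0.5588, 0.0302, 0.1295]), (80, [0.5567, 0.0225, 0.1349]), (90, [0.5558, 0.0193, 0.1356]), (100, [0.5552, 0.0174, 0.1346]), (110, [0.5551, 0.017, 0.1315]), (120, [0.5544, 0.0145, 0.1313]), (130, [0.5535, 0.0115, 0.1318]), (140, [0.5535, 0.0116, 0.1276]), (150, [0.5533, 0.011, 0.1239]), (160, [0.556, 0.0216, 0.099]), (170, [0.5558, 0.0208, 0.0935]), (180, [0.5558, 0.0213, 0.0845]), (190, [0.5557, 0.0211, 0.0757]), (200, [0.5557, 0.0215, 0.0643]), (210, [0.5522, 0.0082, 0.0894]), (220, [0.5514, 0.0055, 0.0869]), (230, [0.5514, 0.0062, 0.073]), (240, [0.5513, 0.0061, 0.0591]), (250, [0.551, 0.0057, 0.043]), (260, [0.5496, 0.0006, 0.0456]), (270, [0.5481, -0.005, 0.0527]), (280, [0.5467, -0.0101, 0.06]), (290, [0.5455, -0.0144, 0.0644])]
```

The lever face is now vertical and home, and the bar is in the trough. I give it one small extra push and then retreat.

Call:
move_arm(
  moves=[
    {"hand": 0,"tx": 0.2,"ty": 0,"tz": 0.2,"wx": 0,"wy": 0,"wz": 0},
    {"hand": 0,"tx": 0,"ty": 0,"tz": 0,"wx": 0,"wy": 0,"wz": 0},
    {"hand": 0,"tx": 0,"ty": 0,"tz": 0,"wx": 0,"wy": 0,"wz": 0},
    {"hand": 0,"tx": 0,"ty": 0,"tz": 0,"wx": 0,"wy": 0,"wz": 0},
    {"hand": 0,"tx": -0.4,"ty": 0,"tz": -0.6,"wx": 0,"wy": 0,"wz": 0},
    {"hand": 0,"tx": -0.6,"ty": 0,"tz": -1.5,"wx": 0,"wy": 0,"wz": 0},
    {"hand": 0,"tx": -0.5,"ty": 0,"tz": -2,"wx": 0,"wy": 0,"wz": 0},
    {"hand": 0,"tx": -0.5,"ty": 0,"tz": -2.5,"wx": 0,"wy": 0,"wz": 0},
    {"hand": 0,"tx": -0.5,"ty": 0,"tz": -2.5,"wx": 0,"wy": 0,"wz": 0},
    {"hand": 0,"tx": 0,"ty": 0,"tz": -2.5,"wx": 0,"wy": 0,"wz": 0},
    {"hand": 0,"tx": 0,"ty": 0,"tz": -2.5,"wx": 0,"wy": 0,"wz": 0},
    {"hand": 0,"tx": 0,"ty": 0,"tz": 0,"wx": 0,"wy": 0,"wz": 0},
    {"hand": 0,"tx": 0,"ty": 0,"tz": 0,"wx": 0,"wy": 0,"wz": 0},
  ],
)

```text
t: 11.68
eef_pos: [0.5166, -0.1191, 0.1406]
orientation: [-0.205, 0.751, 0.565, 0.273]
ft_force: [-0.2, 1.1, -0.9]
width: 0.0
grip_force: 0.0
```

```bash
python3 - <<'E'
from h import *
s=read_state(); print(s['t'],s['eef_pos'],s['ft_force'])
snap('wrist','w9')
P=pts('w9'); print([(v,P[v,278].round(4).tolist()) for v in range(80,230,6)])
E
```

```text
11.6833 [ 0.51664537 -0.11914744  0.14059049] [-0.18094808  1.07832539 -0.87743509]
[(80, [0.5565, 0.0243, 0.1034]), (86, [0.5557, 0.0215, 0.1008]), (92, [0.5556, 0.0212, 0.0949]), (98, [0.5556, 0.0217, 0.0878]), (104, [0.5557, 0.0219, 0.0807]), (110, [0.5526, 0.0109, 0.0887]), (116, [0.5512, 0.006, 0.0886]), (122, [0.5511, 0.0059, 0.0815]), (128, [0.5511, 0.0061, 0.0736]), (134, [0.5507, 0.0051, 0.0672]), (140, [0.5509, 0.006, 0.0572]), (146, [0.5509, 0.006, 0.048]), (152, [0.5506, 0.0054, 0.0394]), (158, [0.5507, 0.0059, 0.0281]), (164, [0.5499, 0.0034, 0.0218]), (170, [0.5511, 0.0082, 0.0005]), (176, [0.5493, 0.0019, 0.0009]), (182, [0.5476, -0.0042, 0.001]), (188, [0.5459, -0.0099, 0.0004]), (194, [0.5444, -0.0154, -0.0004]), (200, [0.5425, -0.0218, 0.001]), (206, [0.541, -0.0274, 0.0005]), (212, [0.5393, -0.0331, 0.0006]), (218, [0.5378, -0.0384, -0.0001]), (224, [0.5362, -0.044, 0.0002])]
```

View pics/w9.png

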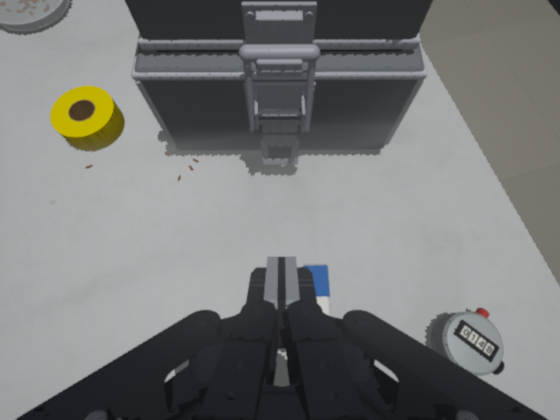

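The lever hangs straight down with its tip at (280,160), the crossbar is hooked at (280,52), and the bystanders look undisturbed. I hand the job in.

```bash
python3 -c "
from cell import *
print(finish_job())"
```

```text
the job is handed in; nothing more can be done
None
```

The latch is closed and the job is handed in (no verdict came back): the last wrist picture shows the crossbar hooked in the keeper, the lever straight down against the base and the gripper clear, the keeper lip measured 4 mm lower during the press, and the tally counter, label roll and eraser look undisturbed.

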